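Index the decorating wheel three clicks and hold it for the brush

ROBOT

A 7-joint arm with a two-finger parallel gripper is mounted at the origin on the work surface. World frame = base frame: x ahead of the robot, y to its left, z up, the work surface at z = 0. Lengths are in m, angles in degrees, forces in N, time in s.
With the tool pointing down it reaches from about 0.35 to 0.775 m from the base axis. Payload 3.1 kg.
Tool frame: the origin (TCP) lies on the centre line of the jaws, within the pads' length; the fingertips stand 17 mm ahead of it and the grasp point (between the pads) lies 2 mm behind it (robot.tip_reach is the distance from the TCP to the fingertips, in m); z points along the fingers, y is the line along which they close (so a half turn about z gives the same grasp; the last joint's range is limited). The gripper opens to 85 mm and grips with 20 to 120 N. Pads are 22 mm wide; open, the fingers measure 114 mm over their backs; the gripper's body (76 mm by 85 mm) begins 54 mm behind the grasp point. The pads swing forward as they close: fully open they stand 13 mm farther back than shut.
Start: joints at [-77.733, 17.813, 0.802, 86.603, -0.252, 75.585, -1.558], TCP at [0.139, 0.532, 0.248] pointing down, gripper open.
Joint ranges: [-154.91, 154.91], [-16.99, 109.72], [-72.82, 74.43], [7.12, 147.25], [-82.49, 262.49], [11.32, 116.49], [-174.64, 174.64]. Speed limits (degrees/s): [159.86, 159.86, 180, 180, 180, 180, 180].

INTERFACE

Orientations are given as [roll, pitch, yaw] about the fixed x, y, z axes, in that order (R = Rz(yaw) Ry(pitch) Rx(roll)).
In Python, from station import robot, fingers, vision, workorder, recognise gives the robot as it stands. Calls block until the motion is done:
- robot.move_to(position, orientation): joint-space move of the TCP to a pose.
- robot.line_to(position, orientation=None, velocity=0.15, f_stop=None): straight line of the TCP; orientation=None keeps the orientation; velocity is the mean speed in m/s. With f_stop (N) it stops when the force on the tool has changed by that much, and returns True; else False.
- robot.move_j(angles): joint-space move.
- fingers.gripper_to(opening, force=None): opening from 0.0 (shut) to 1.0 (fully open); force is the grip in N (None keeps the last); returns when the fingers have stopped.
- robot.pause(seconds).
- robot.inverse_kinematics(position, orientation): joint angles nearest the present ones, or None.
- vision.grab_frame(name): name is "scene" or "top" or "wrist"; returns the picture (480x640x3 uint8, red, green, blue); there is no depth.
- vision.calibration(name): a dict with "mtx" (3x3 intrinsics, pixels), "extrinsics" (4x4, takes a point from world to camera coordinates); the wrist camera has in their place "T_tool_cam" (4x4, takes a point from camera to tool coordinates, whose origin is the TCP and whose axes are the flange's). Camera axes: x right, y up, looking along -z (the intrinsics and any distortion apply to the point x, -y, -z); pixel columns grow to the right and rows downward; lengths in m; the calibration is good to about 2 mm. A picture is of the moment at which its call begins: read the wrist's pose just before it. calibration takes no time and is no camera call.
A pose or a line that the arm cannot do raises robot.PlanningError and nothing moves.
- workorder.close_job(): hands the job in; it is judged then, once.
Trained networks look in the newest picture that a camera, given by its name, has taken for a name from the list of things; names that differ only in an ending like _2 or _b are one class to them, and where a whole thing is asked for, a point or a joint stands for the part that bears it (a point fixed in the world has none). Each returns a list of dicts, best first, with "p" (0 to 1); they miss things now and then, are a little off and sometimes report something else, mostly with a low value. They report only what shows in the picture. A call takes as long as a camera call. They do not tell look-alikes from the thing itself.
- recognise(label, camera): "rect" ([centre column, centre row, width, height] in pixels, round what is visible of it).
Readings, each from a call of its own:
- robot.current_time_s(): time.
- robot.current_joint_positions(): joint angles.
- robot.current_dq(): joint speeds.
- robot.current_joint_torque(): joint torques, N m.
- robot.current_tool_pos(): TCP position.
- robot.current_eef_rot(): TCP orientation.
- robot.current_contact_force(): force on the tool from outside, world axes, zero at the start.
- robot.current_torque(): the same for the moment, N m.
- robot.current_finger_gap(): opening from 0.0 (shut) to 1.0 (fully open).
- robot.current_gripper_force(): force on a finger pad.
Only numpy, scipy, OpenCV 4.12 (cv2) and the standard library are available. Lean on these libraries where they do the work, as an engineer would, in place of code of your own. Each camera call takes 0.05 s, during which the arm holds its last target. There are 200 camera calls.

TASK

The bowl on the blue indexing decorating wheel has to be brought round to its next motif, and the wheel is still locked. Slide the small red lock grip away from the black index knob, fully home against its end stop, then turn the index knob clockwise (seen from above) exactly three clicks from where it stands, never running on past the third, and finish while still gripping the knob firmly, seated in that third click, so that the wheel cannot creep while the brush is laid on. Leave the lock open, move the wheel by the knob alone without touching the wheelhead or the bowl, and do not disturb the other things on the table.

Things in the scene. Friction and masses are not known exactly. Their poses are not given: they have to be found in the camera images.
- unit: Indexing decorating wheel: blue case 96 mm wide (x), 310 mm long (y), top 44 mm high, fixed to the table. Origin on the table below the index knob's axis. Its +y points from the knob to the wheelhead's spindle (165 mm), -y to the red lock grip. On its +x side, 50 to 93 mm from the knob's axis, a steel spring-plunger housing 60 mm high; by the wheelhead, far from the knob, a wooden hand rest 166 mm high.
- lock_grip (a point): Point on the axis of the red lock grip, 76 mm above the table. The grip is an upright round knob 17 mm in diameter, from 58 to 89 mm above the table, pinched from above. It sits on a steel bolt between two guide strips (29 mm over both, tops 55 mm above the table) that run along the unit's y; 78 mm from the index knob's axis when fully locked. Axes as unit.
- lock (a joint): How far the lock has been slid out, m, along the unit's -y (away from the index knob): 0 fully locked, 0.030 at the end stop; starts between 0 and 0.003. About 2 N of friction; it stays where it is left. Until drawn out about 12 mm its nose sits between two teeth of the star wheel under the knob, and the knob cannot turn.
- knob_grip (a point): Point on the index knob's axis, 84 mm above the table. Its black bar grip is 48 mm long, 14 mm thick, flat-sided, from 62 to 92 mm above the table, on a black skirt 50 mm in diameter (top 63 mm) over a brass star wheel 82 mm in diameter (top 55 mm). The point's x axis runs along the bar (white line at the -x end) and turns with it; at the start it is parallel to the unit's x.
- index (a joint): Index knob's angle, rad: 0 at the start (home stop, no turning back), growing clockwise from above. A spring roller clicks every 24 degrees: clicks at 0.419, 0.838, 1.257 (third), 1.676, 2.094 (end). Leaving a stop takes up to 0.3 N m; half-way to the next the torque changes sign and it snaps on. Left free within 10 degrees of a stop it springs into it. The wheelhead turns with it 1:1.
- wheel_axis (a point): Centre of the top face of the wheelhead, 95 mm above the table, on its spindle. The wheelhead is a plain aluminium disc 170 mm in diameter and 10 mm thick. Axes as unit.
- wheelhead: The aluminium wheelhead disc itself, origin at the centre of its underside, 85 mm above the table; not to be touched.
- index_knob: The black plastic index knob (bar and skirt, with its brass star wheel) itself; origin on its axis, 47 mm above the table; axes as knob_grip.
- bowl_mid (a point): Half-way up the axis of the loose terracotta bowl with blue flower motifs that stands centred on the wheelhead: 68 mm tall, 106 mm across the rim; not to be touched.
- bowl: The same bowl, origin at the centre of its foot.
- bottle_a_mid (a point): Bystander: black squeeze bottle, 50 mm in diameter, 130 mm tall; point half-way up.
- bottle_b_mid (a point): Bystander: dark blue squeeze bottle, 50 mm in diameter, 130 mm tall; point half-way up.
- water_jar_mid (a point): Bystander: glass jar with metal lid, 80 mm in diameter, 125 mm tall; point half-way up.
- glaze_tub_mid (a point): Bystander: white glaze tub with green label, 85 mm in diameter, 66 mm tall; point half-way up.
- colour_pot_mid (a point): Bystander: small yellow colour pot with white cap, 48 mm in diameter, 52 mm tall; point half-way up. It stands beside the unit, on the far side from the robot, about 135 mm from the index knob's axis.
- wood_tool_mid (a point): Bystander: wooden modelling tool lying flat on the table along the robot's side of the unit, about 185 mm long, 13 mm wide, 10 mm high; point at the middle of its handle part.
Not all that is in view belongs to the job. Of the things that look like the bowl, the smallest one is meant.

How it is judged (in metres and radians):
On the way, in this order (a step that is already met when the one before it is completed fails the run):
1. the red lock is slid out to its end stop (value of joint lock above 0.0275 m), for 0.1 s.
2. the index knob is held in its third click (value of joint index between 1.1716 and 1.3416 rad and contact force between the fingers and index_knob above 6 N), for 0.2 s.
At the end, for the whole second after the job is handed in: The fingers still grip the index knob (over 6 N), which rests in its third click (1.257 rad, within 0.085 rad or 5 degrees); the lock is within 2.5 mm of its 30 mm end stop; the bowl stands upright on the wheelhead, within 12 mm of its centre (all of step 2 and velocity of joint index between -0.05 and 0.05 rad/s and value of joint lock above 0.0275 m and horizontal distance between bowl_mid and wheel_axis below 0.012 m and angle between bowl_mid's own z axis and vertical below 0.1 rad and height (world z) of bowl_mid between 0.12 and 0.14 m); the arm keeps its last pose, push and grip.
It fails at once if the knob is forced round against the closed lock (value of joint index above 0.25 rad and value of joint lock below 0.008 m).
It fails at once if the knob runs on past the third click (more than half-way to the fourth) (value of joint index above 1.4661 rad).
It fails at once if the robot touches the wheelhead or the bowl (contact force between any of the fingers, the arm and wheelhead above 0.5 N or contact force between any of the fingers, the arm and bowl above 0.5 N).
It fails at once if the bowl slides on the wheelhead or tips (horizontal distance between bowl_mid and wheel_axis above 0.015 m or angle between bowl_mid's own z axis and vertical above 0.2 rad).
It fails at once if a bystander is moved more than 20 mm (distance of any of bottle_a_mid, bottle_b_mid, water_jar_mid, glaze_tub_mid, colour_pot_mid, wood_tool_mid from where it was at the start of the episode above 0.02 m).
It also fails if it takes over 51 s, if anything falls off the work surface, if the arm or the gripper's body presses on something with over 40 N, if the wrist force passes 120 N, or if a joint passes its speed limit or range.

## Working session

There is one attempt and no reset: what is moved stays moved. The work goes in short steps, each a Python script; the robot and the scene stay as the last script left them, time stands still between calls to the robot, and variables do not carry over. Pictures are saved under pics/ and viewed, at most 10 in all, crops included, and the job is handed in when it is done.

```bash
ls; mkdir -p pics; python3 - <<'E'
from station import robot, fingers, vision, workorder, recognise
import cv2, numpy as np
for c in ["scene","top"]:
    im=vision.grab_frame(c); cv2.imwrite(f"pics/{c}0.png",im[:,:,::-1])
    k=vision.calibration(c); print(c,{a:np.round(np.array(b),4).tolist() for a,b in k.items()})
    for l in ["lock_grip","knob_grip","wheelhead","bowl","colour_pot_mid","unit","wood_tool_mid"]:
        print(l,[(round(d["p"],2),np.round(d["rect"]).tolist()) for d in recognise(l,c)][:4])
print(robot.current_time_s())
E
```

```text
pics
scene {'mtx': [[558.5945, 0.0, 324.7607], [0.0, 558.5945, 243.5618], [0.0, 0.0, 1.0]], 'extrinsics': [[-0.5312, 0.8472, 0.0017, 0.2843], [-0.7229, -0.4543, 0.5207, 0.3303], [0.4419, 0.2754, 0.8538, -1.4751], [0.0, 0.0, 0.0, 1.0]]}
lock_grip [(0.7, [278.0, 216.0, 16.0, 26.0])]
knob_grip [(0.83, [295.0, 241.0, 43.0, 29.0])]
wheelhead [(0.59, [339.0, 293.0, 78.0, 72.0])]
bowl [(0.96, [510.0, 252.0, 75.0, 72.0]), (0.61, [340.0, 274.0, 56.0, 57.0]), (0.55, [431.0, 208.0, 70.0, 68.0]), (0.27, [232.0, 253.0, 26.0, 31.0])]
colour_pot_mid []
unit [(0.75, [326.0, 275.0, 158.0, 163.0])]
wood_tool_mid [(0.83, [336.0, 224.0, 44.0, 50.0])]
top {'mtx': [[548.5184, 0.0, 313.5603], [0.0, 548.5184, 249.0425], [0.0, 0.0, 1.0]], 'extrinsics': [[-0.0198, -0.9998, -0.0044, -0.0053], [0.9754, -0.0203, 0.2196, -0.5506], [-0.2196, 0.0, 0.9756, -1.1384], [0.0, 0.0, 0.0, 1.0]]}
lock_grip [(0.61, [370.0, 267.0, 26.0, 16.0])]
knob_grip [(0.89, [343.0, 260.0, 34.0, 33.0])]
wheelhead [(0.45, [342.0, 257.0, 36.0, 37.0])]
bowl [(0.73, [268.0, 216.0, 54.0, 55.0]), (0.69, [240.0, 360.0, 75.0, 76.0]), (0.69, [149.0, 355.0, 79.0, 77.0])]
colour_pot_mid [(0.95, [390.0, 220.0, 22.0, 26.0]), (0.21, [307.0, 238.0, 197.0, 130.0])]
unit [(0.74, [309.0, 238.0, 199.0, 134.0])]
wood_tool_mid [(0.96, [325.0, 306.0, 77.0, 38.0]), (0.74, [269.0, 226.0, 80.0, 78.0]), (0.72, [311.0, 236.0, 202.0, 136.0])]
0.8
```

View pics/scene0.png

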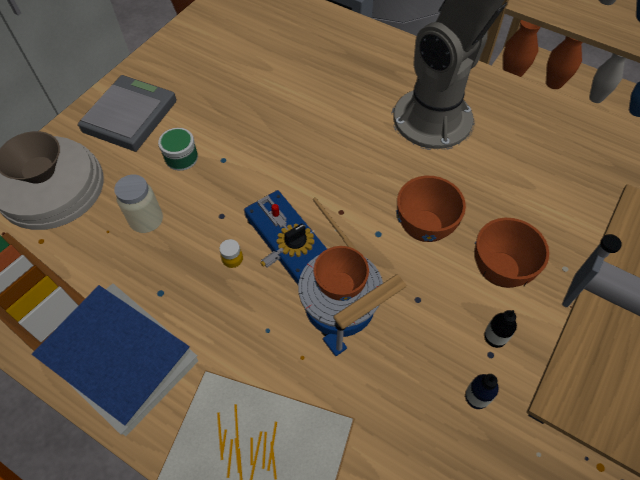

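View pics/top0.png

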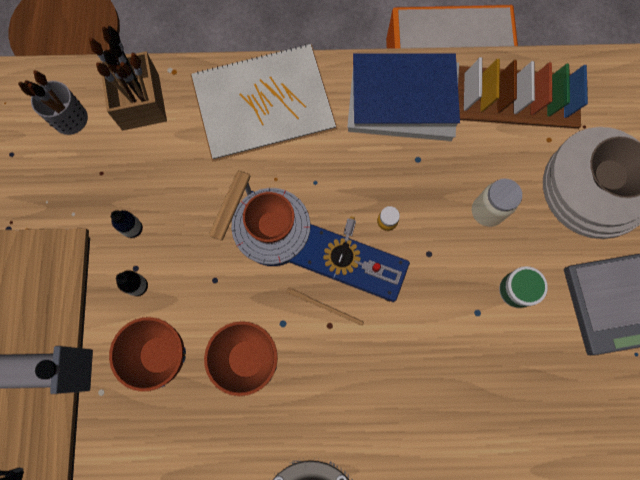

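The bowl that counts is the small one on the wheel, scene (340,274) and top (268,216). The look-alikes are two larger bowls at scene (431,208) and (510,252), plus a brown bowl on plates at (30,155). The red lock grip is at scene (276,210) / top (376,267), and the black knob on the brass star at scene (295,237) / top (342,257). It has no look-alike.

```bash
cat > h.py <<'E'
from station import robot, fingers, vision, workorder, recognise
import cv2, numpy as np
from scipy.spatial.transform import Rotation as R
F=np.diag([1.,-1,-1,1])
def P(K,E):  return K@(F@E)[:3]
def Pfix(c): k=vision.calibration(c); return P(np.array(k["mtx"]),np.array(k["extrinsics"]))
def wrist():
    p,o=robot.current_tool_pos(),robot.current_eef_rot()
    im=vision.grab_frame("wrist"); k=vision.calibration("wrist")
    T=np.eye(4); T[:3,:3]=R.from_euler("xyz",o,degrees=True).as_matrix(); T[:3,3]=p
    return im,P(np.array(k["mtx"]),np.linalg.inv(T@np.array(k["T_tool_cam"])))
def tri(obs):
    A=[]
    for M,(u,v) in obs: A+= [u*M[2]-M[0], v*M[2]-M[1]]
    A=np.array(A); return np.linalg.lstsq(A[:,:3],-A[:,3],rcond=None)[0]
def proj(M,X): x=M@np.append(X,1); return x[:2]/x[2]
def red(im,box=None):
    h=cv2.cvtColor(im,cv2.COLOR_RGB2HSV)
    m=(((h[...,0]<5)|(h[...,0]>174))&(h[...,1]>190)&(h[...,2]>90)).astype(np.uint8)
    if box: b=np.zeros_like(m); b[box[1]:box[3],box[0]:box[2]]=1; m*=b
    n,l,s,c=cv2.connectedComponentsWithStats(m); i=1+np.argmax(s[1:,4]); return c[i],s[i]
E
python3 - <<'E'
from h import *
S,T=Pfix("scene"),Pfix("top")
si,ti=cv2.imread("pics/scene0.png")[:,:,::-1],cv2.imread("pics/top0.png")[:,:,::-1]
a,sa=red(si,(262,195,292,230)); b,sb=red(ti,(362,255,385,280)); print(a,sa,b,sb)
L=tri([(S,a),(T,b)]); print("lock",L)
Kn=tri([(S,(295,241)),(T,(343,260))]); print("knob star",Kn)
B=tri([(S,(340,274)),(T,(268,216))]); print("bowl",B)
d=B-L; print("axis deg",np.degrees(np.arctan2(d[1],d[0])),np.hypot(*d[:2]))
yaw=np.degrees(np.arctan2(d[1],d[0]))
print(np.round(vision.calibration("wrist")["T_tool_cam"],3).tolist(), np.round(vision.calibration("wrist")["mtx"]).tolist())
q=robot.current_joint_positions()
mid=(L+Kn)/2
for y in (yaw-90,yaw,yaw+90,yaw+180):
    print(y,robot.inverse_kinematics([mid[0],mid[1],0.3],[180,0,y]))
E
```

```text
[274.70967742 206.61290323] [272 204   6   6  31] [376.32432432 266.40540541] [373 263   7   7  37]
lock [ 0.50353706 -0.14865256  0.08958507]
knob star [ 0.52892834 -0.08125107  0.03987026]
bowl [0.600579   0.07499143 0.15414129]
axis deg 66.54337157640995 0.24379043156040356
[[0.001, 0.954, 0.299, 0.076], [1.0, -0.001, -0.001, -0.001], [-0.001, 0.299, -0.954, -0.126], [0.0, 0.0, 0.0, 1.0]] [[415.0, 0.0, 328.0], [0.0, 415.0, 241.0], [0.0, 0.0, 1.0]]
-23.456628423590047 [-35.35719896  22.29664791  64.62812351  85.91119884 -20.14541408
  84.48044398 -83.93066172]
66.54337157640995 [-27.4849584   18.16095575  51.02472102  85.68849396 -14.13442631
  82.87363755   0.43381672]
156.54337157640995 [-35.21179734  22.18444881  64.33823353  85.9073942  -19.99629989
  84.4326622   95.93071258]
246.54337157640995 [ 53.82293452  24.27311007 -61.66319562  82.70948186  21.28018649
  85.53418471 149.23653256]
```

```bash
python3 - <<'E'
from h import *
p=robot.current_tool_pos(); robot.line_to([p[0],p[1],0.32])
y=66.5
robot.move_to([0.516,-0.115,0.30],[180,0,y])
obs={"lock_grip":[],"knob_grip":[]}; reds=[]
for i,pos in enumerate([[0.516,-0.115,0.30],[0.46,-0.17,0.27]]):
    if i: robot.line_to(pos,[180,0,y])
    im,M=wrist(); cv2.imwrite(f"pics/w{i}.png",im[:,:,::-1]); np.save(f"w{i}.npy",M)
    g=proj(M,[0.5035,-0.1487,0.0896]); c,s=red(im,tuple(int(max(0,v)) for v in (g[0]-40,g[1]-40,g[0]+40,g[1]+40)))
    print(i,"red",c,s,"pred",g,"knob pred",proj(M,[0.534,-0.077,0.084]))
    for l in obs: print(l,[(round(d["p"],2),np.round(d["rect"]).tolist()) for d in recognise(l,"wrist")][:2])
    reds.append((M,c))
print("lock",tri(reds),robot.current_time_s())
a=cv2.imread("pics/w0.png");b=cv2.imread("pics/w1.png")
cv2.imwrite("pics/w01.png",cv2.resize(np.hstack([a[:,120:520],b[:,120:520]]),(800,480)))
E
```

```text
Traceback (most recent call last):
  File "h.py", line 21, in red
    n,l,s,c=cv2.connectedComponentsWithStats(m); i=1+np.argmax(s[1:,4]); return c[i],s[i]
                                                     ~~~~~~~~~^^^^^^^^^
ValueError: attempt to get argmax of an empty sequence
```

View pics/w0.png

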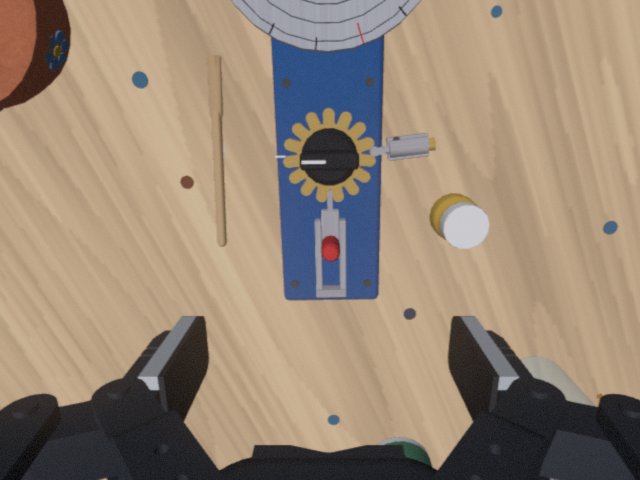

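```bash
python3 - <<'E'
from h import *
M=np.load("w0.npy"); print(proj(M,[0.5035,-0.1487,0.0896]),proj(M,[0.534,-0.077,0.084]),robot.current_tool_pos(),robot.current_eef_rot(),robot.current_time_s())
for l in ["lock_grip","knob_grip"]: print(l,[(round(d["p"],2),np.round(d["rect"]).tolist()) for d in recognise(l,"wrist")][:2])
E
```

```text
[330.09773174 249.67131368] [329.81162408 156.46929115] [ 0.51638996 -0.11359409  0.29984584] [-1.79980416e+02 -2.25637584e-02  6.66486659e+01] 4.125
lock_grip [(0.8, [331.0, 226.0, 20.0, 76.0])]
knob_grip [(0.72, [328.0, 157.0, 90.0, 96.0])]
```

```bash
sed -i 's/h\[...,1\]>190)&(h\[...,2\]>90/h[...,1]>170)\&(h[...,2]>70/' h.py; python3 - <<'E'
from h import *
y=66.5
def brass(im,g):
    h=cv2.cvtColor(im,cv2.COLOR_RGB2HSV); m=((h[...,0]>15)&(h[...,0]<30)&(h[...,1]>140)&(h[...,2]>90)).astype(np.uint8)
    b=np.zeros_like(m); cv2.circle(b,tuple(int(v) for v in g),62,1,-1); m=m*b
    pts=cv2.findNonZero(m); (c,r)=cv2.minEnclosingCircle(cv2.convexHull(pts)); return np.array(c),r
obs=[];ks=[]
for i in range(2):
    if i:
        robot.line_to([0.48,-0.20,0.24],[180,0,y],velocity=0.25); im,M=wrist(); cv2.imwrite("pics/w1.png",im[:,:,::-1]); np.save("w1.npy",M)
    else: im,M=cv2.imread("pics/w0.png")[:,:,::-1],np.load("w0.npy")
    g=proj(M,[0.5035,-0.1487,0.0896]); c,s=red(im,tuple(int(max(0,v)) for v in (g[0]-30,g[1]-30,g[0]+30,g[1]+30)))
    k,r=brass(im,proj(M,[0.531,-0.079,0.055]))
    print(i,"red",c,s,"pred",g,"knob",k,r); obs.append((M,c)); ks.append((M,k))
L,Kn=tri(obs),tri(ks); print("lock",L,"knob",Kn)
d=Kn-L; print(np.degrees(np.arctan2(d[1],d[0])),np.hypot(*d[:2]),robot.current_time_s())
# plane-based
for (M,k),z in [(o,0.05) for o in ks]+[(o,0.078) for o in obs]:
    A=np.array([k[0]*M[2]-M[0],k[1]*M[2]-M[1]]); print(np.linalg.solve(A[:,:2],-A[:,3]-A[:,2]*z))
E
```

```text
Traceback (most recent call last):
cv2.error: OpenCV(4.12.0) /io/opencv/modules/imgproc/src/convhull.cpp:143: error: (-215:Assertion failed) total >= 0 && (depth == CV_32F || depth == CV_32S) in function 'convexHull'
```

```bash
python3 - <<'E'
from h import *
im=cv2.imread("pics/w0.png")[:,:,::-1]; h=cv2.cvtColor(np.ascontiguousarray(im),cv2.COLOR_RGB2HSV)
for u,v in [(329,115),(330,195),(293,135),(331,250),(331,240),(250,300)]: print(u,v,im[v,u],h[v,u])
E
```

```text
329 115 [171 143  83] [ 20 131 171]
330 195 [157 153 160] [137  11 160]
293 135 [ 49  78 130] [109 159 130]
331 250 [181  61  64] [179 169 181]
331 240 [120  37  42] [178 176 120]
250 300 [201 178 148] [ 17  67 201]
```

```bash
sed -i 's/h\[...,1\]>170/h[...,1]>130/' h.py; cat > m.py <<'E'
from h import *
y=66.5
def brass(im,g,R0):
    h=cv2.cvtColor(np.ascontiguousarray(im),cv2.COLOR_RGB2HSV); m=((h[...,0]>13)&(h[...,0]<30)&(h[...,1]>95)&(h[...,2]>80)).astype(np.uint8)
    b=np.zeros_like(m); cv2.circle(b,tuple(int(v) for v in g),int(R0),1,-1); m=m*b
    (c,r)=cv2.minEnclosingCircle(cv2.convexHull(cv2.findNonZero(m))); e=cv2.fitEllipse(cv2.convexHull(cv2.findNonZero(m))); return np.array(e[0]),(c,r,e[1])
obs=[];ks=[]
for i in range(2):
    if i:
        robot.line_to([0.48,-0.20,0.24],[180,0,y],velocity=0.25); im,M=wrist(); cv2.imwrite("pics/w1.png",im[:,:,::-1]); np.save("w1.npy",M)
    else: im,M=np.ascontiguousarray(cv2.imread("pics/w0.png")[:,:,::-1]),np.load("w0.npy")
    g=proj(M,[0.5035,-0.1487,0.0896]); c,s=red(im,tuple(int(max(0,v)) for v in (g[0]-30,g[1]-30,g[0]+30,g[1]+30)))
    kp=proj(M,[0.531,-0.079,0.055]);k,r=brass(im,kp,np.linalg.norm(proj(M,[0.531+.041,-.079,.055])-kp)+4)
    print(i,"red",c,s,"pred",g,"knob",k,r); obs.append((M,c)); ks.append((M,k))
L,Kn=tri(obs),tri(ks); print("lock",L,"knob",Kn)
d=Kn-L; print(np.degrees(np.arctan2(d[1],d[0])),np.hypot(*d[:2]),robot.current_time_s())
# plane-based
for (M,k),z in [(o,0.052) for o in ks]+[(o,0.078) for o in obs]:
    A=np.array([k[0]*M[2]-M[0],k[1]*M[2]-M[1]]); print(np.linalg.solve(A[:,:2],-A[:,3]-A[:,2]*z))
E
python3 m.py
```

```text
0 red [330.01126761 248.21408451] [322 236  17  25 355] pred [330.09773174 249.67131368] knob [328.88092041 154.98982239] ((329.1203918457031, 155.07449340820312), 46.63798522949219, (91.0837631225586, 92.91561126708984))
1 red [328.66101695 147.58050847] [317 135  24  26 472] pred [328.63173223 143.6999782 ] knob [327.35153198  28.69553757] ((326.70208740234375, 28.741657257080078), 62.02200698852539, (118.31478881835938, 123.01773071289062))
lock [ 0.50206547 -0.15208176  0.07450605] knob [ 0.53251797 -0.07915134  0.0455857 ]
67.33675858295715 0.07903290629295606 4.8667
[ 0.53258955 -0.07850277]
[ 0.53224516 -0.08024733]
[ 0.5024849  -0.15100608]
[ 0.50219069 -0.15183334]
```

View pics/w1.png

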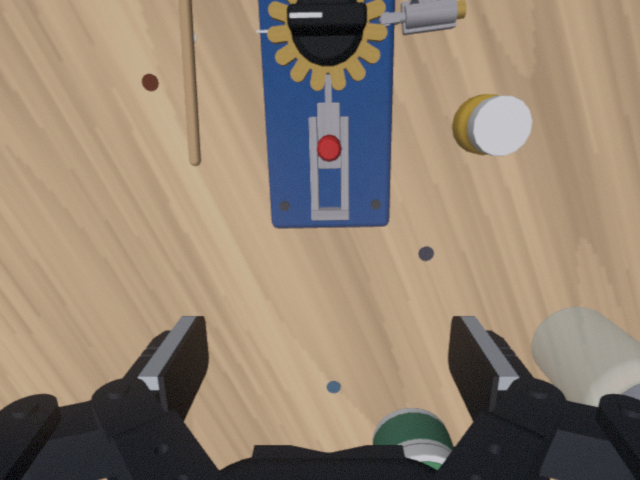

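```bash
python3 - <<'E'
from h import *
L=np.array([0.5023,-0.1515]); y=67.0; u=np.array([np.cos(np.radians(y)),np.sin(np.radians(y))])
fingers.gripper_to(0.5)
robot.line_to([*L,0.14],[180,0,y],velocity=0.25)
print("down hit",robot.line_to([*L,0.078],velocity=0.1,f_stop=8),robot.current_tool_pos())
fingers.gripper_to(0.0,40); print("gap",robot.current_finger_gap()*85,robot.current_gripper_force(),robot.current_contact_force())
p0=np.array(robot.current_tool_pos())
t=p0.copy(); t[:2]=p0[:2]-u*0.036
hit=robot.line_to(t,velocity=0.03,f_stop=14); robot.pause(0.3)
p=np.array(robot.current_tool_pos()); print("hit",hit,"moved",(p0-p)[:2]@u,p,robot.current_contact_force(),"gap",robot.current_finger_gap()*85,robot.current_time_s())
E
```

```text
down hit False [ 0.50289227 -0.15205802  0.07872766]
gap 15.153486797765614 39.09599654842168 [-1.89411837  0.49999481  5.40290936]
hit False moved 0.03002018248663283 [ 0.49084786 -0.179253    0.07879807] [ 2.8038586  10.44872221  5.10021724] gap 15.491511754039479 8.725
```

```bash
python3 - <<'E'
from h import *
fingers.gripper_to(0.5)
p=robot.current_tool_pos(); robot.line_to([p[0],p[1],0.14],velocity=0.2); robot.line_to([0.48,-0.20,0.24],[180,0,67],velocity=0.3)
im,M=wrist(); M0=np.load("w1.npy")
c,s=red(im,(280,100,400,260)); print(c,s)
def pl(M,k,z):
    A=np.array([k[0]*M[2]-M[0],k[1]*M[2]-M[1]]); return np.linalg.solve(A[:,:2],-A[:,3]-A[:,2]*z)
a,b=pl(M0,(328.66,147.58),.082),pl(M,c,.082); print(a,b,np.linalg.norm(a-b))
d=a-b; print("slide dir",np.degrees(np.arctan2(d[1],d[0])))
q=robot.current_joint_positions(); print(q)
for y in (-23,-59,-95,157,85): print(y,robot.inverse_kinematics([0.5325,-0.0794,0.084],[180,0,y]))
print(robot.current_time_s())
cv2.imwrite("pics/w2.png",im[:,:,::-1])
E
```

```text
[330.86409736 188.37728195] [320 175  23  27 493]
[ 0.50230887 -0.15153805] [ 0.49121547 -0.17819348] 0.02887170376836914
slide dir 67.40400131684929
[-10.64698593  16.93013989  40.04930628  93.35219913 -11.22644851
  74.01899343   8.3314495 ]
-23 [-28.97533213  32.47947987  49.68278177 102.42568545 -28.66155654
  58.61235872 -81.25334519]
-59 [ -33.65983362   36.02437458   57.82377302  102.57183393  -34.61480378
   61.20197304 -112.14772684]
-95 [ -37.41946697   40.3240949    65.46320256  102.68084515  -40.68292588
   64.56182905 -143.06546382]
157 [ -7.15427195  25.69149354  18.2481194  101.63111384  -9.63508083
  54.20070682  82.06457674]
85 [-16.06266319  27.29143686  30.40594559 101.97400666 -16.42339027
  55.16449364  16.03739076]
10.1
```

```bash
python3 - <<'E'
from h import *
K=[0.5325,-0.0794]; y=-22.8
robot.move_to([*K,0.2],[180,0,y]); 
print("hit",robot.line_to([*K,0.084],velocity=0.12,f_stop=8),robot.current_tool_pos(),robot.current_eef_rot())
f0=np.array(robot.current_contact_force())
fingers.gripper_to(0.0,90); robot.pause(.2)
print("gap",robot.current_finger_gap()*85,robot.current_gripper_force(),f0,robot.current_contact_force(),robot.current_torque(),robot.current_tool_pos(),robot.current_eef_rot())
print(robot.current_joint_positions(),robot.current_time_s())
E
```

```text
hit False [ 0.53323499 -0.07971468  0.08479671] [-1.79976549e+02 -9.99514770e-02 -2.28023857e+01]
gap 12.242455799416325 89.28686141967773 [-0.63421073  0.72755063  0.19596417] [0.30713566 2.7119781  4.91937594] [0.27985688 0.18301619 0.04044278] [ 0.53335941 -0.07880153  0.08502337] [-1.79905425e+02 -7.27430652e-02 -2.27478538e+01]
[-28.23436683  31.94539846  48.43528716 102.31497169 -27.81878175
  58.34362238 -81.80027995] 13.275
```

```bash
cat > turn.py <<'E'
from h import *
import sys
def turn(deg,step=4):
    q=np.array(robot.current_joint_positions()); n=int(np.ceil(abs(deg)/step))
    for i in range(1,n+1):
        t=q.copy(); t[6]+=deg*i/n; robot.move_j(list(t))
        print(round(robot.current_eef_rot()[2],2),np.round(robot.current_contact_force(),1),np.round(robot.current_torque(),2),round(robot.current_finger_gap()*85,2),round(robot.current_time_s(),2))
turn(float(sys.argv[1])); robot.pause(.2); print(robot.current_eef_rot(),robot.current_tool_pos(),robot.current_gripper_force(),robot.current_torque())
E
python3 turn.py -24
```

```text
-26.64 [-1.   0.8  1.6] [-0.05  0.08  0.1 ] 12.38 13.53
-30.63 [-0.5  1.2  2. ] [-0.    0.11  0.01] 12.3 13.78
-34.61 [0.2 0.5 1.2] [-0.03  0.21 -0.08] 12.07 14.03
-38.61 [-0.2  1.   2.1] [-0.08  0.24 -0.1 ] 12.07 14.28
-42.61 [-1.3 -0.9  2.5] [-0.17  0.36 -0.15] 12.13 14.53
-46.57 [-0.9  0.5  2.9] [-0.19  0.41 -0.02] 11.74 14.78
[-1.79913631e+02 -2.64774625e-02 -4.66663062e+01] [ 0.53315091 -0.07906626  0.08504253] 89.14516568183899 [-0.31799737  0.48771939  0.1063976 ]
```

```bash
python3 - <<'E'
from h import *
im,M=wrist(); cv2.imwrite("pics/w3.png",im[:,:,::-1])
E
```

```text
(no output)
```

View pics/w3.png

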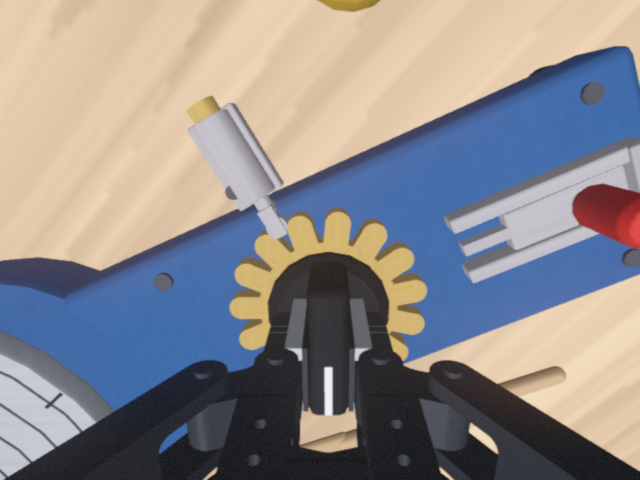

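The wrist picture shows the bar square between the pads, with its white line at (328,390). The roller at (283,232) is seated between two teeth, so this is the first click. The red grip at (610,210) is drawn out.

```bash
python3 turn.py -48 && python3 - <<'E'
from h import *
im,M=wrist(); cv2.imwrite("pics/w4.png",im[:,:,::-1]); vision.grab_frame
t=vision.grab_frame("top"); cv2.imwrite("pics/top4.png",cv2.resize(np.hstack([cv2.imread("pics/top0.png")[170:310,220:420],t[170:310,220:420,::-1]]),(800,280)))
print(robot.current_eef_rot(),robot.current_joint_positions()[6])
E
```

```text
-50.56 [-1.8 -0.5  2.6] [-0.27  0.41  0.1 ] 11.86 15.28
-54.55 [-2.2 -0.6  3.3] [-0.31  0.53  0.04] 11.75 15.53
-58.55 [-1.6 -0.9  2.6] [-0.3   0.59  0.  ] 11.9 15.78
-62.54 [-2.5 -1.6  2.9] [-0.36  0.67 -0.09] 12.17 16.02
-66.55 [-3.9 -1.2  4. ] [-0.31  0.78 -0.15] 12.36 16.27
-70.51 [-3.5 -1.7  3.9] [-0.39  0.95 -0.05] 12.36 16.52
-74.5 [-4.8 -2.   4.6] [-0.43  1.04  0.12] 12.14 16.77
-78.56 [-4.6 -2.3  5. ] [-0.47  1.18  0.04] 12.58 17.02
-82.58 [-5.7 -1.5  4.7] [-0.45  1.14 -0.06] 12.05 17.27
-86.6 [-5.9 -1.7  5.5] [-0.45  1.16 -0.08] 12.38 17.52
-90.62 [-4.9 -1.8  6.3] [-0.44  1.19 -0.19] 12.1 17.77
-94.57 [-5.1 -2.1  5.5] [-0.43  1.25 -0.05] 12.53 18.02
[-1.79996631e+02  4.74455845e-02 -9.45712481e+01] [ 0.53245492 -0.07933269  0.08501799] 89.57229137420654 [-0.47544566  1.26063543 -0.02383543]
[-1.79999786e+02  4.84161303e-02 -9.45723205e+01] -153.59001406991626
```

View pics/w4.png

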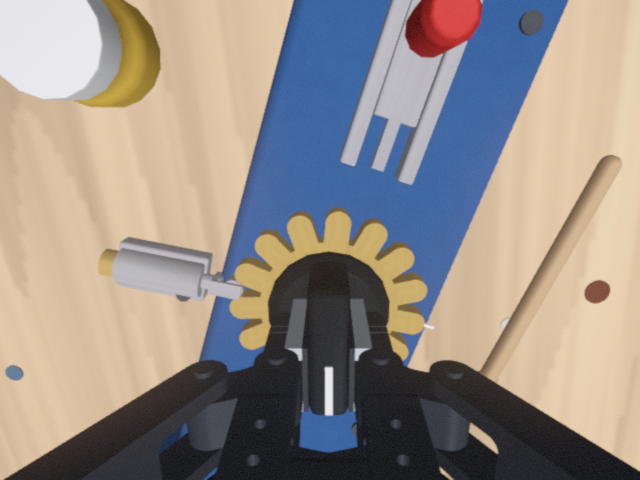

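The roller at (240,290) sits between two teeth, the bar is square in the pads, and the tool has turned 71.8° through three torque cycles. The lock is still out. I'm handing in.

```bash
python3 -c "
from h import *
robot.pause(.3); print(robot.current_gripper_force(),robot.current_eef_rot()); print(workorder.close_job())"
```

```text
89.5729923248291 [ 1.79999192e+02  4.86028722e-02 -9.45699461e+01]
the job is handed in; nothing more can be done
None
```

I slid the lock about 30 mm out to its end stop and turned the knob three clicks clockwise (71.8°), and the job is handed in with the knob seated in its third click and held at about 90 N; no verdict was returned.

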